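Stop the hi-fi platform rocking

TASK

The platform under the little amplifier rocks. Press down on the corners of its grey plate with a fingertip, one after another, until you find the one that sinks; then press the shim flap beside that corner down flat and take your hand away. Leave the other three shims standing as they are, pick nothing up, do not press on the amplifier or force anything, and leave the things lying around where they are.

Things in the scene. Friction and masses are not known exactly. Their poses are not given: they have to be found in the camera images.
- stand: Low black steel base of a hi-fi platform, 214 x 214 x 23 mm, standing firmly on the table; origin at the centre of its underside on the table; x points away from the robot and y to the robot's left when it is square (it stands turned by up to 15 degrees either way). All the parts of the platform turn with it.
- plate: Square grey platform plate, 210 x 210 mm and 18 mm thick, top face 50 mm above the table, carried over the base with a black rubber apron under it; a small amplifier is bolted on its middle. Origin at its centre, 40 mm above the table (10 mm below its top); axes as the base's. Nothing to be seen tells which of its four corners rocks.
- amp: The small amplifier bolted on the middle of the plate, white metal case 100 (x) x 104 (y) mm, top 40 mm above the plate's top face, knobs on the side towards the robot stand out 12 mm more; origin at the centre of its underside. Not to be pressed.
- corner_near_left (a point): Point on the plate's top face at its near left corner, 19 mm in from both edges: the place to press the corner (near = towards the robot, left = the robot's left), 50 mm above the table. Three corners are solid (give 1 mm at most under 20 N). One, different each time, sinks about 6 mm, springily at about 1 N per mm, then stops hard, and comes back up when released.
- shim_near_left (a joint): The near left corner's shim flap, angle in rad: 0 to 0.08 = standing up at about 30 degrees as found, 0.55 = pressed flat on its ledge (0.48 and more counts as flat). It stays where it is left (about 3 N at its pad moves it). Under a solid corner the flap jams at about 0.25; flat, it makes its corner solid.
- pad_near_left (a point): Press point of the near left shim: a steel flap 36 mm wide, 46 mm long, 5 mm thick, outside the plate's left edge, sloping up away from it. Hinge line parallel to that edge, 7 mm outside it, 26 mm above the table. The point is on the upper face, 36 mm out from the hinge, mid-width; about 47 mm above the table as found, 29 mm when flat; it moves with the flap.
- corner_near_right (a point): Point on the plate's top face at its near right corner, 19 mm in from both edges: the place to press the corner (near = towards the robot, left = the robot's left), 50 mm above the table. Three corners are solid (give 1 mm at most under 20 N). One, different each time, sinks about 6 mm, springily at about 1 N per mm, then stops hard, and comes back up when released.
- shim_near_right (a joint): The near right corner's shim flap, angle in rad: 0 to 0.08 = standing up at about 30 degrees as found, 0.55 = pressed flat on its ledge (0.48 and more counts as flat). It stays where it is left (about 3 N at its pad moves it). Under a solid corner the flap jams at about 0.25; flat, it makes its corner solid.
- pad_near_right (a point): Press point of the near right shim: a steel flap 36 mm wide, 46 mm long, 5 mm thick, outside the plate's right edge, sloping up away from it. Hinge line parallel to that edge, 7 mm outside it, 26 mm above the table. The point is on the upper face, 36 mm out from the hinge, mid-width; about 47 mm above the table as found, 29 mm when flat; it moves with the flap.
- corner_far_left (a point): Point on the plate's top face at its far left corner, 19 mm in from both edges: the place to press the corner (near = towards the robot, left = the robot's left), 50 mm above the table. Three corners are solid (give 1 mm at most under 20 N). One, different each time, sinks about 6 mm, springily at about 1 N per mm, then stops hard, and comes back up when released.
- shim_far_left (a joint): The far left corner's shim flap, angle in rad: 0 to 0.08 = standing up at about 30 degrees as found, 0.55 = pressed flat on its ledge (0.48 and more counts as flat). It stays where it is left (about 3 N at its pad moves it). Under a solid corner the flap jams at about 0.25; flat, it makes its corner solid.
- pad_far_left (a point): Press point of the far left shim: a steel flap 36 mm wide, 46 mm long, 5 mm thick, outside the plate's left edge, sloping up away from it. Hinge line parallel to that edge, 7 mm outside it, 26 mm above the table. The point is on the upper face, 36 mm out from the hinge, mid-width; about 47 mm above the table as found, 29 mm when flat; it moves with the flap.
- corner_far_right (a point): Point on the plate's top face at its far right corner, 19 mm in from both edges: the place to press the corner (near = towards the robot, left = the robot's left), 50 mm above the table. Three corners are solid (give 1 mm at most under 20 N). One, different each time, sinks about 6 mm, springily at about 1 N per mm, then stops hard, and comes back up when released.
- shim_far_right (a joint): The far right corner's shim flap, angle in rad: 0 to 0.08 = standing up at about 30 degrees as found, 0.55 = pressed flat on its ledge (0.48 and more counts as flat). It stays where it is left (about 3 N at its pad moves it). Under a solid corner the flap jams at about 0.25; flat, it makes its corner solid.
- pad_far_right (a point): Press point of the far right shim: a steel flap 36 mm wide, 46 mm long, 5 mm thick, outside the plate's right edge, sloping up away from it. Hinge line parallel to that edge, 7 mm outside it, 26 mm above the table. The point is on the upper face, 36 mm out from the hinge, mid-width; about 47 mm above the table as found, 29 mm when flat; it moves with the flap.
- mug: White mug, 80 mm wide, 92 mm tall, origin at the centre of its underside. Not part of the work.
- jar: Glass jar with a steel lid, 60 mm wide, 75 mm tall, origin at the centre of its underside. Not part of the work.
- driver: Screwdriver with a black handle, 190 mm long, lying on the table. Not part of the work.
- drive: Grey drive case, 105 x 150 x 30 mm, origin at the centre of its underside. Not part of the work.

How it is judged:
By the outcome, as a careful person would: the job done as asked, in the order asked, and still so for the second after the job is handed in, with the robot touching nothing.
It also fails if it takes over 48 s, if anything falls off the work surface, if the arm or the gripper's body presses on something with over 40 N, if the wrist force passes 120 N, or if a joint passes its speed limit or range.

ROBOT

A 6-joint arm with a two-finger parallel gripper is mounted at the origin on the work surface. World frame = base frame: x ahead of the robot, y to its left, z up, the work surface at z = 0. Lengths are in m, angles in rad, forces in N, time in s.
With the tool pointing down it reaches from about 0.2 to 0.875 m from the base axis. Payload 3.4 kg.
Tool frame: the origin (TCP) lies on the centre line of the jaws, within the pads' length; the fingertips stand 8 mm ahead of it and the grasp point (between the pads) lies 11 mm behind it; z points along the fingers, y is the line along which they close (so a half turn about z gives the same grasp; the last joint's range is limited). The gripper opens to 94 mm and grips with 3 to 60 N. Pads are 16 mm wide; open, the fingers measure 119 mm over their backs; the gripper's body (75 mm by 177 mm) begins 78 mm behind the grasp point.
Start: joints at [1.202, 0.276, 1.505, -0, 1.361, -0.121], TCP at [0.141, 0.557, 0.213] pointing down, gripper open.
Joint ranges: [-2.89, 2.89], [-0.75, 2.08], [0.22, 2.7], [-1.18, 4.32], [0.11, 2.71], [-2.7, 2.7]. Speed limits (rad/s): [2.57, 2.57, 3.14, 3.14, 3.14, 3.14].

INTERFACE

Orientations are given as a 3x3 rotation matrix whose columns are the frame's x, y, z axes.
In Python, from workcell import env, camera gives the robot as it stands.
- The arm moves only by the tool carry_out, never from a script. Its argument "increments" is a list of rows, each a list of 7 numbers: the shift along the tool's x, y, z in units of 20 cm (1.0 is 20 cm), then the turn, a rotation vector about the tool's x, y, z in units of 2 rad (1.0 is 2 rad), then the closure in counts, from 0 (fully open) to 255 (shut). In form: [[x, y, z, ax, ay, az, claw], ...]. A call has 1 to 8 rows; each row is the pose to reach, as a shift and turn from the pose commanded when the call began, along the tool's axes at that moment; what a row does not reach only later rows make up. A row lasts 1/12 s, in which the tool goes at most 41.7 mm and 7.16 degrees, less where a joint would pass 70% of its speed; a pose out of reach is approached as far as the arm can. A call with a number of a shift or a turn outside -1 to 1 is refused whole. A call with a gripper value outside its range is refused whole. The fingers move at their own pace and stop on an object; "squeeze" is the grip in N (left out, the last holds). Time passes only in rows, so rows that repeat a pose let the fingers close. It gives the time, the measured TCP pose, the force, the opening and the grip force at its end, in the units of the state.
- env.observe(): the state, without advancing time (a new reading comes with each control period).
- camera(name): name is "scene" or "top" or "wrist"; returns a dict with "color" (420x560x3 uint8, red, green, blue), "K" (3x3 intrinsics, pixels), "view" (4x4, takes a point from world to camera coordinates). Camera axes: x right, y down, z forward; pixel columns grow to the right and rows downward; lengths in m; the calibration is good to about 2 mm. A picture is of the moment at which its call begins. There is no depth.
- env.sign_off(): hands the job in; it is judged then, once.
The state is a dict: "time": time; "joints": joint angles; "qvel": joint speeds; "tau": joint torques, N m; "ee_pos": TCP position; "tcp_rot": TCP orientation; "contact_force": force on the tool from outside, world axes, zero at the start; "ft_torque": the same for the moment, N m; "grip_width": finger opening in m; "finger_force": force on a finger pad.
Only numpy, scipy, OpenCV 4.12 (cv2) and the standard library are available. Lean on these libraries where they do the work, as an engineer would, in place of code of your own. Each camera call takes 0.05 s, during which the arm holds its last target. There are 200 camera calls.

## Working session

There is one attempt and no reset: what is moved stays moved. The work goes in short steps, Python scripts to look and compute and a tool call to move; the robot and the scene stay as the last step left them, time stands still between calls to the robot, and variables do not carry over. Pictures are saved under pics/ and viewed, at most 10 in all, crops included, and the job is handed in when it is done.

Besides the shell and the picture viewer there is one more tool, called after ">>>" by a JSON object that holds its "name" and its "arguments". carry_out: Moves the arm, as the interface text tells. Shifts and turns lie within -1 to 1; 1 stands for 20 cm of shift or 2 rad of turn. Its arguments: {"type":"object","properties":{"increments":{"type":"array","items":{"type":"array","items":{"type":"number"}}},"squeeze":{"type":"number"}},"required":["increments"]}

```bash
mkdir -p pics
python3 - <<'E'
from workcell import env,camera
import cv2,numpy as np
for n in("top","scene"):
    c=camera(n); cv2.imwrite(f"pics/{n}0.png",c["color"][:,:,::-1]); print(n,c["K"].tolist(),np.round(c["view"],4).tolist())
    np.savez(f"{n}0.npz",**c)
s=env.observe(); print(s)
E
```

```text
top [[452.115990378402, 0.0, 280.30892852876514], [0.0, 452.115990378402, 211.07935184946226], [0.0, 0.0, 1.0]] [[-0.0129, -0.9993, -0.0354, 0.0102], [-0.9853, 0.0187, -0.1696, 0.5102], [0.1701, 0.0327, -0.9849, 0.9991], [0.0, 0.0, 0.0, 1.0]]
scene [[471.33813644826694, 0.0, 280.8300602278989], [0.0, 471.33813644826694, 205.66213591450327], [0.0, 0.0, 1.0]] [[0.5156, 0.8566, 0.0184, -0.2521], [0.6081, -0.3508, -0.7121, -0.2823], [-0.6035, 0.3784, -0.7018, 1.5812], [0.0, 0.0, 0.0, 1.0]]
{'time': 0.1, 'joints': array([ 1.20199236e+00,  2.76505841e-01,  1.50597859e+00,  9.42214004e-06,
        1.36067109e+00, -1.20976152e-01]), 'qvel': array([-2.95112663e-04, -1.90349991e-03, -4.05148123e-03, -7.22957476e-05,
       -9.85456925e-04, -3.69929557e-04]), 'tau': array([ 1.40538672e-03, -4.05461955e+01, -2.37779063e+01,  7.03652878e-02,
        2.98159558e-02, -6.30270551e-05]), 'ee_pos': array([0.14086267, 0.55698871, 0.21271713]), 'tcp_rot': array([[-9.69447002e-01,  2.45300190e-01, -5.72007927e-04],
       [ 2.45300777e-01,  9.69445931e-01, -1.45445390e-03],
       [ 1.97752940e-04, -1.55032996e-03, -9.99998779e-01]]), 'contact_force': array([-0.07604156,  0.18500584, -0.32561509]), 'ft_torque': array([ 0.01933066,  0.00673441, -0.0395149 ]), 'finger_force': 0.0, 'grip_width': 0.09398110114628377}
```

View pics/top0.png

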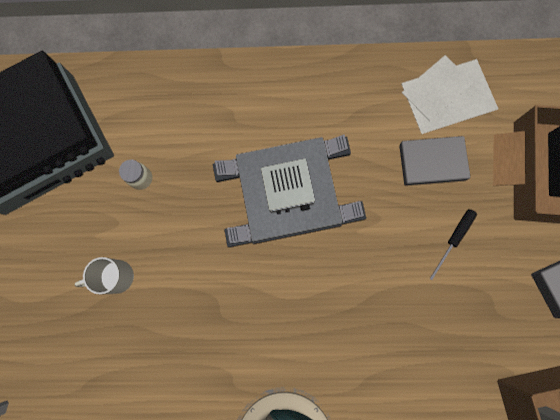

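View pics/scene0.png

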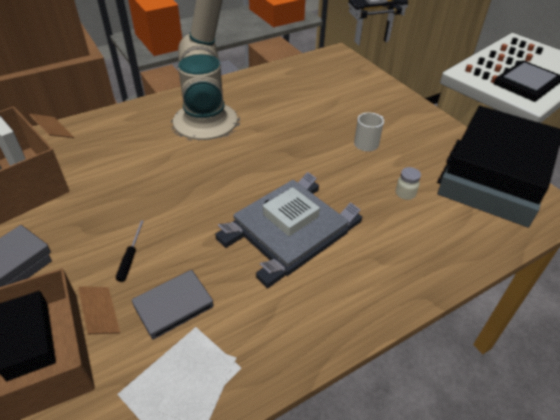

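The top view shows the plate with corners near (237,155), (324,139), (343,226), (250,243), turned about 10°. The four flaps are on its left and right sides, and the other objects are well clear. I'll enlarge crops to get precise corners.

```bash
cat > h.py <<'E'
import numpy as np
from scipy.optimize import least_squares
def proj(n,P):
    c=np.load(f"{n}0.npz"); q=np.asarray(P)@c["view"][:3,:3].T+c["view"][:3,3]; p=q@c["K"].T; return p[:,:2]/p[:,2:]
def T(p,L):
    L=np.asarray(L,float); c,s=np.cos(p[2]),np.sin(p[2])
    return L@np.array([[c,-s,0],[s,c,0],[0,0,1]]).T+[p[0],p[1],0]
C=[[.105,.105,.05],[.105,-.105,.05],[-.105,-.105,.05],[-.105,.105,.05]] # FL FR NR NL
E
python3 - <<'E'
import cv2
from h import *
a=cv2.imread("pics/top0.png")[125:255,200:380]; b=cv2.imread("pics/scene0.png")[165:285,205:370]
cv2.imwrite("pics/tc.png",cv2.resize(a,None,fx=4.4,fy=4.4,interpolation=cv2.INTER_CUBIC))
r=least_squares(lambda p:(proj("top",T(p,C))-[[237,155],[324,139],[343,226],[250,243]]).ravel(),[.5,0,.1])
print(r.x,r.fun.round(1))
print(proj("scene",T(r.x,C)).round(1).tolist())
f=proj("top",T(r.x,C)); o=cv2.resize(a,None,fx=4.4,fy=4.4,interpolation=cv2.INTER_CUBIC)
cv2.polylines(o,[((f+.5-[200,125])*4.4).astype(int)],True,(0,0,255),1)
o2=cv2.resize(b,None,fx=4.4,fy=4.4,interpolation=cv2.INTER_CUBIC)
cv2.polylines(o2,[((proj("scene",T(r.x,C))+.5-[205,165])*4.4).astype(int)],True,(0,0,255),1)
cv2.imwrite("pics/o1.png",o);cv2.imwrite("pics/o2.png",o2)
E
```

```text
[ 0.55829364 -0.01728739  0.16282846] [-0.6  0.   0.4  0.1 -0.9  0.2  1.  -0.3]
[[347.8, 220.6], [285.1, 262.1], [231.7, 212.4], [293.0, 178.3]]
```

View pics/o1.png

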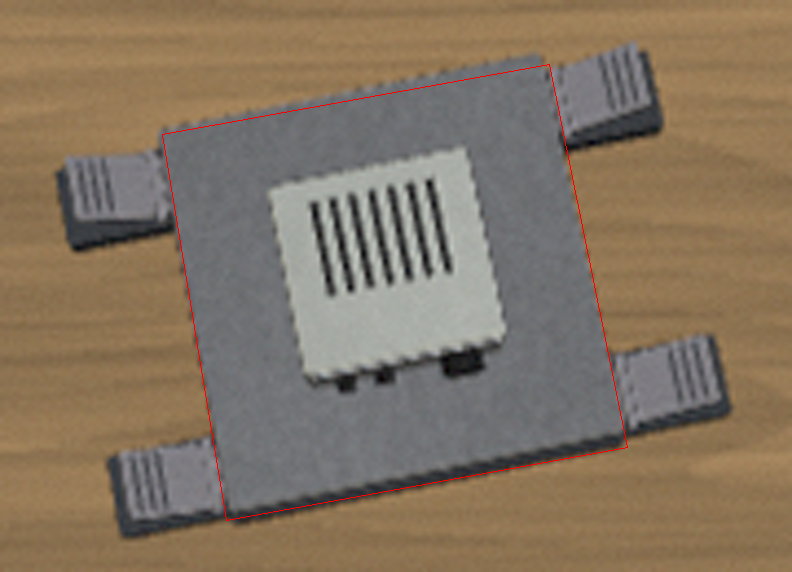

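View pics/o2.png

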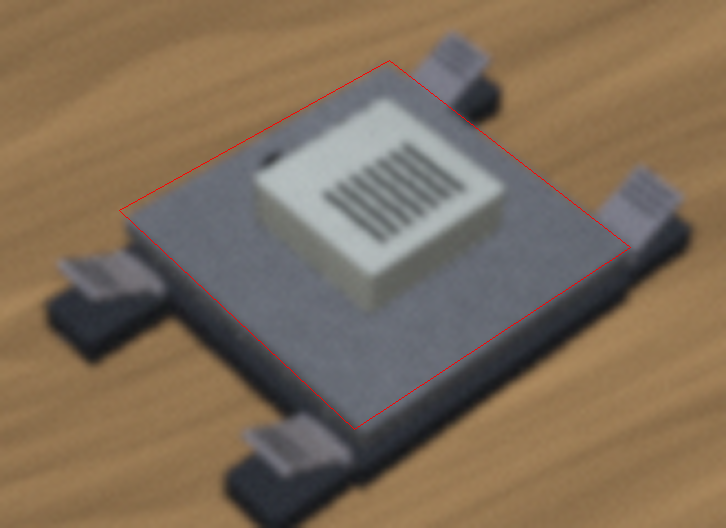

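The overlay is 1–2 px off. Corners read from the crops: top view FL (160,128), FR (542,56), NR (627,434), NL (222,515); scene view FL (632,247), FR (357,430), NR (126,222), NL (388,64). I'll refit on both views and work out the targets.

```bash
cat >> h.py <<'E'
from scipy.spatial.transform import Rotation as R
def targets(p):
    t={}
    for a,sx in(("near",-1),("far",1)):
        for b,sy in(("left",1),("right",-1)):
            t[f"corner_{a}_{b}"]=T(p,[[sx*.086,sy*.086,.05]])[0]; t[f"pad_{a}_{b}"]=T(p,[[sx*.085,sy*(.105+.043),.047]])[0]
    return t
def inc(s,tgt,yaw,tilt0=True):
    "row from measured pose to TCP target, tool down, tool y along stand y"
    Rd=np.array([[-np.cos(yaw),-np.sin(yaw),0],[-np.sin(yaw),np.cos(yaw),0],[0,0,-1]]);
    R0=s["tcp_rot"]; d=R0.T@(np.asarray(tgt)-s["ee_pos"]); w=R.from_matrix(R0.T@Rd).as_rotvec()
    return np.round(np.r_[d/.2,w/2],4)
E
python3 - <<'E'
from h import *
import json
from workcell import env
t4=np.array([[160,128],[542,56],[627,434],[222,515]])/4.4-.5+[200,125]
s4=np.array([[632,247],[357,430],[126,222],[388,64]])/4.4-.5+[205,165]
r=least_squares(lambda p:np.r_[(proj("top",T(p,C))-t4).ravel(),(proj("scene",T(p,C))-s4).ravel()],[.55,0,.16])
print(r.x,r.fun.round(1)); np.save("p.npy",r.x)
# flap position along the side: pixel of flap mid end in top crop -> local
for n,L in(("NL",[-.085,.148,.047]),("NR",[-.085,-.148,.047]),("FL",[.085,.148,.047]),("FR",[.085,-.148,.047])):
    print(n,((proj("top",T(r.x,[L]))+.5-[200,125])*4.4).round().tolist(),((proj("scene",T(r.x,[L]))+.5-[205,165])*4.4).round().tolist())
t=targets(r.x); [print(k,v.round(4)) for k,v in t.items()]
s=env.observe(); print(inc(s,[*t["corner_near_left"][:2],.2],r.x[2]))
E
```

```text
[ 0.56202908 -0.01637903  0.17380666] [-0.2  0.5  0.7 -0.1  0.1  0.9  1.3 -0.1  0.8  0.3  1.3  0.9 -0.6 -1.3
  0.8 -0.2]
NL [[140.0, 493.0]] [[462.0, 54.0]]
NR [[700.0, 386.0]] [[84.0, 274.0]]
FL [[87.0, 182.0]] [[660.0, 199.0]]
FR [[631.0, 78.0]] [[276.0, 456.0]]
corner_near_left [0.4625 0.0535 0.05  ]
pad_near_left [0.4527 0.1147 0.047 ]
corner_near_right [ 0.4922 -0.116   0.05  ]
pad_near_right [ 0.5039 -0.1768  0.047 ]
corner_far_left [0.6319 0.0832 0.05  ]
pad_far_left [0.6202 0.1441 0.047 ]
corner_far_right [ 0.6616 -0.0862  0.05  ]
pad_far_right [ 0.6713 -0.1474  0.047 ]
[-2.1764e+00 -2.0462e+00  6.6300e-02 -7.0000e-04 -3.0000e-04 -2.1080e-01]
```

>>> {"name": "carry_out", "arguments": {"increments": [[-1,-1,0,0,0,-0.21,255],[-1,-1,0,0,0,-0.21,255],[-1,-1,0,0,0,-0.21,255],[-1,-1,0,0,0,-0.21,255],[-1,-1,0,0,0,-0.21,255],[-1,-1,0,0,0,-0.21,255],[-1,-1,0,0,0,-0.21,255],[-1,-1,0,0,0,-0.21,255]], "squeeze": 5}}

```text
time: 0.77
ee_pos: [0.2883, 0.3091, 0.2132]
tcp_rot: [[-0.986, -0.165, 0.001], [-0.165, 0.986, -0.004], [-0.001, -0.004, -1.0]]
contact_force: [0.2, -0.1, -0.8]
grip_width: 0.0438
finger_force: 0.0
```

```bash
cat > go.py <<'E'
import sys; from h import *; from workcell import env
p=np.load("p.npy"); s=env.observe(); t=targets(p)[sys.argv[1]]
print(s["time"],s["ee_pos"].round(4),s["contact_force"].round(2),inc(s,[*t[:2],float(sys.argv[2])],p[2]))
E
sed -i 's/sx\*.085,sy/sx*.081,sy/' h.py; python3 go.py corner_near_left .15
```

```text
0.7667 [0.2883 0.3091 0.2132] [ 0.21 -0.11 -0.83] [-6.4750e-01 -1.4028e+00  3.2260e-01 -2.1000e-03  4.0000e-04 -4.0000e-03]
```

>>> {"name": "carry_out", "arguments": {"increments": [[-0.46,-1,0.2,0,0,0,255],[-0.46,-1,0.2,0,0,0,255],[-0.46,-1,0.2,0,0,0,255],[-0.46,-1,0.2,0,0,0,255],[-0.46,-1,0.2,0,0,0,255],[-0.46,-1,0.2,0,0,0,255],[-0.46,-1,0.2,0,0,0,255],[-0.46,-1,0.2,0,0,0,255]]}}

```text
time: 1.43
ee_pos: [0.4106, 0.1333, 0.173]
tcp_rot: [[-0.986, -0.169, -0.002], [-0.169, 0.986, 0.001], [0.002, 0.001, -1.0]]
contact_force: [-0.1, 0.3, 0.2]
grip_width: 0.0001
finger_force: 0.0
```

```bash
python3 go.py corner_near_left .11
```

```text
1.4333 [0.4106 0.1333 0.173 ] [-0.07  0.31  0.19] [-0.1885 -0.4375  0.3141  0.0005 -0.0008 -0.002 ]
```

>>> {"name": "carry_out", "arguments": {"increments": [[-0.19,-0.44,0.2,0,0,0,255],[-0.19,-0.44,0.2,0,0,0,255],[-0.19,-0.44,0.31,0,0,0,255],[-0.19,-0.44,0.46,0,0,0,255],[-0.19,-0.44,0.5,0,0,0,255],[-0.19,-0.44,0.5,0,0,0,255]]}}

```text
time: 1.93
ee_pos: [0.4605, 0.0546, 0.0716]
tcp_rot: [[-0.985, -0.173, -0.006], [-0.173, 0.985, 0.001], [0.006, 0.002, -1.0]]
contact_force: [-0.2, 0.1, -0.1]
grip_width: 0.0004
finger_force: 0.0
```

```bash
python3 go.py corner_near_left .058
python3 - <<'E'
from workcell import camera
import cv2
a,b=[cv2.resize(camera(n)["color"][:,:,::-1][y:y+140,x:x+190],None,fx=2.1,fy=4/1.9) for n,x,y in(("top",190,125),("scene",195,140))]
b=cv2.resize(b,(a.shape[1],a.shape[0])); cv2.imwrite("pics/c1.png",cv2.hconcat([a,b]))
E
```

```text
1.9333 [0.4605 0.0546 0.0716] [-0.21  0.14 -0.08] [-0.0089 -0.0075  0.0681  0.001  -0.003  -0.0002]
```

View pics/c1.png

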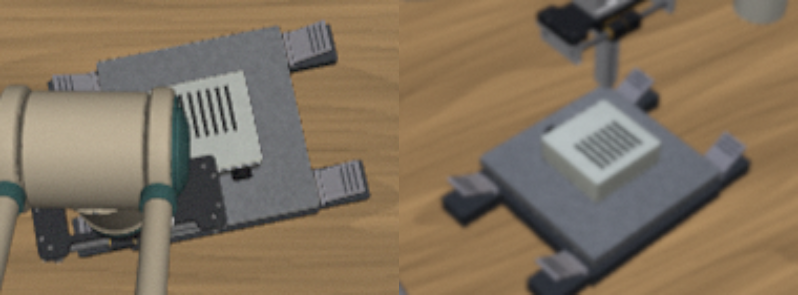

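The closed fingertip is hovering over the near left corner, with the gripper body clear of the amplifier. Now a gentle press.

>>> {"name": "carry_out", "arguments": {"increments": [[0,0,0.05,0,0,0,255],[0,0,0.065,0,0,0,255],[0,0,0.07,0,0,0,255],[0,0,0.075,0,0,0,255],[0,0,0.075,0,0,0,255]]}}

```text
time: 2.45
ee_pos: [0.4637, 0.0534, 0.0592]
tcp_rot: [[-0.985, -0.172, 0.001], [-0.172, 0.985, 0.0], [-0.001, -0.0, -1.0]]
contact_force: [0.1, 0.7, 0.9]
grip_width: 0.0007
finger_force: 0.0
```

>>> {"name": "carry_out", "arguments": {"increments": [[0,0,0.005,0,0,0,255],[0,0,0.01,0,0,0,255],[0,0,0.01,0,0,0,255]]}}

```text
time: 2.7
ee_pos: [0.4638, 0.0532, 0.058]
tcp_rot: [[-0.985, -0.171, 0.001], [-0.171, 0.985, 0.0], [-0.001, 0.0, -1.0]]
contact_force: [-2.3, 0.1, 10.9]
grip_width: 0.0005
finger_force: 5.2
```

>>> {"name": "carry_out", "arguments": {"increments": [[0,0,0.005,0,0,0,255],[0,0,0.005,0,0,0,255]]}}

```text
time: 2.87
ee_pos: [0.4639, 0.0532, 0.0579]
tcp_rot: [[-0.985, -0.171, 0.002], [-0.171, 0.985, 0.0], [-0.002, 0.0, -1.0]]
contact_force: [-3.8, 0.7, 17.5]
grip_width: 0.0005
finger_force: 9.1
```

Near left is solid (17 N, under 0.2 mm of give). Next is near right.

>>> {"name": "carry_out", "arguments": {"increments": [[0,0,-0.2,0,0,0,255],[0,-0.15,-0.25,0,0,0,255],[0,-0.36,-0.25,0,0,0,255],[0,-0.57,-0.25,0,0,0,255],[0,-0.76,-0.25,0,0,0,255],[0,-0.86,-0.2,0,0,0,255],[0,-0.86,-0.08,0,0,0,255],[0,-0.86,-0.08,0,0,0,255]]}}

```text
time: 3.53
ee_pos: [0.4905, -0.1171, 0.0687]
tcp_rot: [[-0.986, -0.168, -0.006], [-0.168, 0.986, 0.002], [0.005, 0.003, -1.0]]
contact_force: [-0.7, -0.3, -0.3]
grip_width: 0.0004
finger_force: 0.0
```

```bash
python3 go.py corner_near_right .059
```

```text
3.5333 [ 0.4905 -0.1171  0.0687] [-0.72 -0.34 -0.26] [-0.0094  0.004   0.0483  0.0016 -0.0026 -0.0023]
```

>>> {"name": "carry_out", "arguments": {"increments": [[0,0,0.045,0,0,0,255],[0,0,0.06,0,0,0,255],[0,0,0.07,0,0,0,255],[0,0,0.075,0,0,0,255],[0,0,0.08,0,0,0,255],[0,0,0.08,0,0,0,255]]}}

```text
time: 4.03
ee_pos: [0.4925, -0.1157, 0.058]
tcp_rot: [[-0.985, -0.173, 0.0], [-0.173, 0.985, -0.001], [-0.0, -0.001, -1.0]]
contact_force: [-3.9, 0.9, 13.7]
grip_width: 0.0005
finger_force: 6.9
```

Near right is solid too (13.7 N with no sinking). Next is far right.

>>> {"name": "carry_out", "arguments": {"increments": [[0,0,-0.2,0,0,0,255],[-0.15,0,-0.25,0,0,0,255],[-0.36,0,-0.25,0,0,0,255],[-0.57,0,-0.25,0,0,0,255],[-0.76,0,-0.25,0,0,0,255],[-0.86,0,-0.2,0,0,0,255],[-0.86,0,-0.08,0,0,0,255],[-0.86,0,-0.08,0,0,0,255]]}}

```text
time: 4.7
ee_pos: [0.661, -0.0848, 0.0679]
tcp_rot: [[-0.985, -0.174, -0.006], [-0.174, 0.985, 0.002], [0.006, 0.003, -1.0]]
contact_force: [-2.2, 0.4, -0.9]
grip_width: 0.0006
finger_force: 0.0
```

```bash
python3 go.py corner_far_right .059
```

```text
4.7 [ 0.661  -0.0848  0.0679] [-2.24  0.35 -0.86] [-0.0022 -0.0075  0.0446  0.0013 -0.0028  0.0004]
```

>>> {"name": "carry_out", "arguments": {"increments": [[0,-0.005,0.045,0,0,0,255],[0,-0.005,0.06,0,0,0,255],[0,-0.005,0.07,0,0,0,255],[0,-0.005,0.075,0,0,0,255],[0,-0.005,0.08,0,0,0,255],[0,-0.005,0.08,0,0,0,255]]}}

```text
time: 5.2
ee_pos: [0.6621, -0.0879, 0.0564]
tcp_rot: [[-0.985, -0.171, 0.0], [-0.171, 0.985, 0.0], [-0.0, 0.0, -1.0]]
contact_force: [-1.7, -0.0, 1.8]
grip_width: 0.0003
finger_force: 1.1
```

>>> {"name": "carry_out", "arguments": {"increments": [[0,0,0.01,0,0,0,255],[0,0,0.015,0,0,0,255],[0,0,0.015,0,0,0,255],[0,0,0.015,0,0,0,255]]}}

```text
time: 5.53
ee_pos: [0.6624, -0.088, 0.0537]
tcp_rot: [[-0.985, -0.171, 0.001], [-0.171, 0.985, -0.0], [-0.001, -0.0, -1.0]]
contact_force: [-2.9, 0.9, 7.4]
grip_width: 0.0005
finger_force: 3.3
```

The far right corner sinks (4.3 mm at about 6 N). I'll lift and move over its flap.

>>> {"name": "carry_out", "arguments": {"increments": [[0,0,-0.2,0,0,0,255],[0,-0.05,-0.25,0,0,0,255],[0.02,-0.25,-0.25,0,0,0,255],[0.02,-0.3,-0.25,0,0,0,255],[0.02,-0.3,-0.2,0,0,0,255],[0.02,-0.3,-0.2,0,0,0,255]]}}

```text
time: 6.03
ee_pos: [0.6675, -0.148, 0.09]
tcp_rot: [[-0.986, -0.169, -0.003], [-0.169, 0.986, 0.002], [0.003, 0.002, -1.0]]
contact_force: [-0.0, 0.6, -0.9]
grip_width: 0.0004
finger_force: 0.0
```

```bash
python3 go.py pad_far_right .058
python3 - <<'E'
from workcell import camera
import cv2
a,b=[cv2.resize(camera(n)["color"][:,:,::-1][y:y+140,x:x+190],None,fx=2.1,fy=4/1.9) for n,x,y in(("top",210,100),("scene",195,170))]
b=cv2.resize(b,(a.shape[1],a.shape[0])); cv2.imwrite("pics/c2.png",cv2.hconcat([a,b]))
E
```

```text
6.0333 [ 0.6675 -0.148   0.09  ] [-0.01  0.58 -0.86] [ 0.0004 -0.0011  0.1598  0.0011 -0.0013 -0.0018]
```

View pics/c2.png

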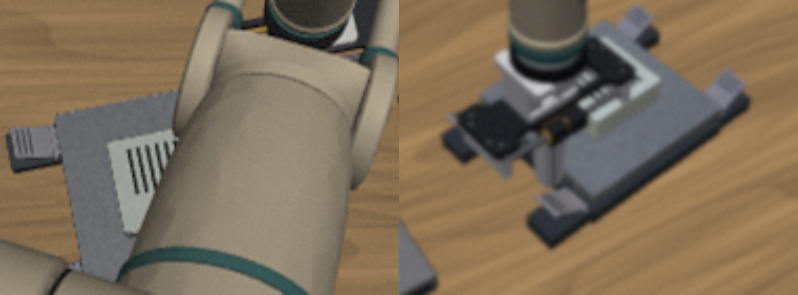

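The fingertip is over the far right flap in the scene view. Pressing it down now.

>>> {"name": "carry_out", "arguments": {"increments": [[0,0,0.08,0,0,0,255],[0,0,0.13,0,0,0,255],[0,0,0.15,0,0,0,255],[0,0,0.17,0,0,0,255],[0,0,0.19,0,0,0,255],[0,0,0.21,0,0,0,255],[0,0,0.21,0,0,0,255]]}}

```text
time: 6.72
ee_pos: [0.6692, -0.1478, 0.0504]
tcp_rot: [[-0.985, -0.171, 0.001], [-0.171, 0.985, -0.0], [-0.001, -0.0, -1.0]]
contact_force: [0.9, -0.5, 0.0]
grip_width: 0.0007
finger_force: 0.0
```

>>> {"name": "carry_out", "arguments": {"increments": [[0,0,0.01,0,0,0,255],[0,0,0.02,0,0,0,255],[0,0,0.03,0,0,0,255]]}}

```text
time: 6.97
ee_pos: [0.6695, -0.1483, 0.045]
tcp_rot: [[-0.985, -0.171, 0.002], [-0.171, 0.985, -0.001], [-0.002, -0.001, -1.0]]
contact_force: [0.1, -1.3, 3.2]
grip_width: 0.0005
finger_force: 1.3
```

```bash
python3 go.py pad_far_right .037
python3 - <<'E'
from workcell import camera
import cv2
b=camera("scene")["color"][:,:,::-1][210:300,225:345]; cv2.imwrite("pics/c3.png",cv2.resize(b,None,fx=6,fy=6,interpolation=2))
E
```

```text
6.9667 [ 0.6695 -0.1483  0.045 ] [ 0.07 -1.3   3.16] [ 0.0101  0.0025  0.0399 -0.0006  0.0008 -0.0009]
```

View pics/c3.png

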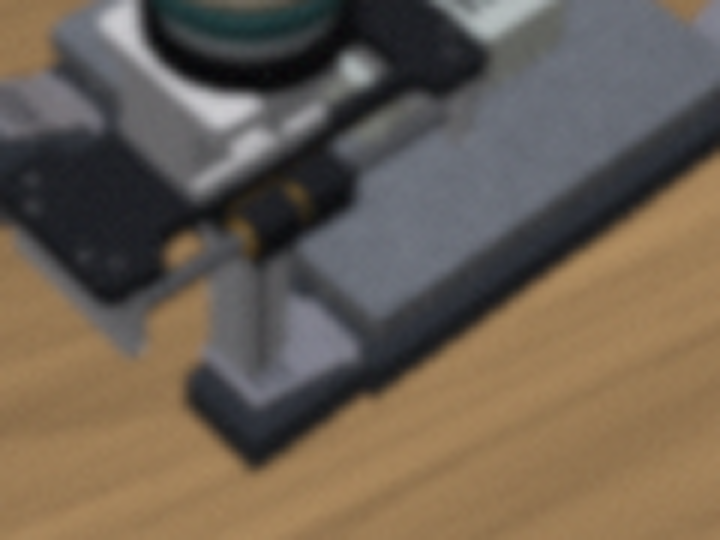

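The fingertip rests on the outer half of the far right flap (about (245,370) in this crop), which is already going down at about 3 N. I'll carry on to the stop.

>>> {"name": "carry_out", "arguments": {"increments": [[0,0,0.01,0,0,0,255],[0,0,0.02,0,0,0,255],[0,0,0.03,0,0,0,255],[0,0,0.035,0,0,0,255],[0,0,0.035,0,0,0,255]]}}

```text
time: 7.43
ee_pos: [0.6689, -0.1477, 0.0372]
tcp_rot: [[-0.985, -0.171, 0.0], [-0.171, 0.985, 0.0], [-0.0, 0.0, -1.0]]
contact_force: [0.9, -2.2, 1.9]
grip_width: 0.0004
finger_force: 1.1
```

>>> {"name": "carry_out", "arguments": {"increments": [[0,0,0.005,0,0,0,255],[0,0,0.01,0,0,0,255],[0,0,0.01,0,0,0,255]]}}

```text
time: 7.68
ee_pos: [0.669, -0.1477, 0.037]
tcp_rot: [[-0.985, -0.171, 0.001], [-0.171, 0.985, -0.0], [-0.001, -0.0, -1.0]]
contact_force: [-1.5, -1.1, 9.1]
grip_width: 0.0008
finger_force: 4.7
```

It's at its stop: tip 29 mm up, 9 N and no further travel. Lifting off.

>>> {"name": "carry_out", "arguments": {"increments": [[0,0,-0.1,0,0,0,255],[0,0,-0.3,0,0,0,255],[0,0,-0.5,0,0,0,255],[0,0,-0.7,0,0,0,255],[0.3,0,-0.75,0,0,0,255],[0.6,-0.2,-0.8,0,0,0,255],[0.9,-0.4,-0.8,0,0,0,255],[1,-0.5,-0.8,0,0,0,255]]}}

```text
time: 8.35
ee_pos: [0.532, -0.2344, 0.1926]
tcp_rot: [[-0.985, -0.174, -0.001], [-0.174, 0.985, 0.002], [0.001, 0.003, -1.0]]
contact_force: [1.0, -0.9, 0.2]
grip_width: 0.0005
finger_force: 0.0
```

>>> {"name": "carry_out", "arguments": {"increments": [[0.2,-0.2,0,0,0,0,255],[0.4,-0.4,0,0,0,0,255],[0.5,-0.5,0,0,0,0,255],[0.5,-0.5,0,0,0,0,255],[0.5,-0.5,0,0,0,0,255],[0.5,-0.5,0,0,0,0,255]]}}

```text
time: 8.85
ee_pos: [0.452, -0.3508, 0.1918]
tcp_rot: [[-0.986, -0.169, -0.001], [-0.169, 0.986, 0.003], [0.0, 0.003, -1.0]]
contact_force: [0.2, -0.1, -0.5]
grip_width: 0.0005
finger_force: 0.0
```

Run:
```python
from workcell import camera,env
import cv2
a,b=[cv2.resize(camera(n)["color"][:,:,::-1][y:y+150,x:x+190],None,fx=2.1,fy=2.1,interpolation=2) for n,x,y in(("top",200,115),("scene",200,150))]
cv2.imwrite("pics/c4.png",cv2.hconcat([a,b])); s=env.observe(); print(s["time"],s["ee_pos"],s["contact_force"])
```

```text
8.95 [ 0.45312324 -0.34985025  0.19209376] [ 0.03837358  0.41710166 -0.51022567]
```

View pics/c4.png

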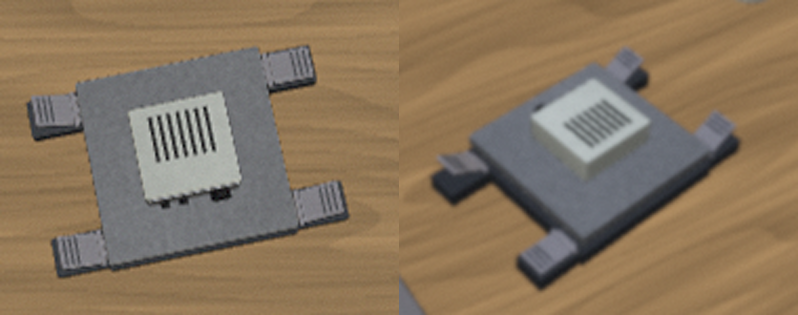

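The far right flap (scene crop (548,257), top crop (290,68)) lies flat on its ledge. The other three are still up, and the arm is clear of everything.

```bash
python3 -c "
from workcell import env; print(env.sign_off())"
```

```text
the job is handed in; nothing more can be done
None
```

The far right corner was the one that sank; I pressed its shim down flat and left the other three standing, the arm is clear, and the job is handed in (the far left corner was not tested, as the far right had already sunk).

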